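Reset the tripped kiln controller through its dust shutter

ROBOT

A 6-joint arm with a two-finger parallel gripper is mounted at the origin on the work surface. World frame = base frame: x ahead of the robot, y to its left, z up, the work surface at z = 0. Lengths are in m, angles in degrees, forces in N, time in s.
With the tool pointing down it reaches from about 0.375 to 0.9 m from the base axis. Payload 3.1 kg.
Tool frame: the origin (TCP) lies between the finger pads; the fingertips stand 11 mm ahead of it and the grasp point (between the pads) lies 8 mm behind it; z points along the fingers, y is the line along which they close (so a half turn about z gives the same grasp; the last joint's range is limited). The gripper opens to 87 mm and grips with 3 to 60 N. Pads are 19 mm wide; open, the fingers measure 117 mm over their backs; the gripper's body (75 mm by 190 mm) begins 51 mm behind the grasp point.
Start: joints at [-80.185, 30.224, 82.088, -0, 67.689, -10.227], TCP at [0.214, -0.587, 0.234] pointing down, gripper open.
Joint ranges: [-176.69, 176.69], [-43.24, 126.21], [12.49, 139.97], [-82, 262], [0, 151.66], [-163.58, 163.58]. Speed limits (degrees/s): [159.86, 159.86, 180, 180, 180, 180].

INTERFACE

Orientations are given as a 3x3 rotation matrix whose columns are the frame's x, y, z axes.
In Python, from rig import bot gives the robot as it stands.
- The arm moves only by the tool apply_moves, never from a script. Its argument "steps" is a list that holds one entry, the list of rows, each a list of 7 numbers: the shift along the tool's x, y, z in cm, then the turn, a rotation vector about the tool's x, y, z in degrees, then the gripper command: -1 is shut, 1 is fully open, values between are in proportion. In form: [[[dx, dy, dz, rx, ry, rz, jaw], ...]]. A call has 1 to 20 rows; each row is the pose to reach, as a shift and turn from the pose commanded when the call began, along the tool's axes at that moment; what a row does not reach only later rows make up. A row lasts 1/8 s, in which the tool goes at most 62.5 mm and 10.7 degrees, less where a joint would pass 70% of its speed; a pose out of reach is approached as far as the arm can. A call with a gripper value outside its range is refused whole. The fingers move at their own pace and stop on an object; the grip force is fixed at half the most. Time passes only in rows, so rows that repeat a pose let the fingers close. It gives the time, the measured TCP pose, the force, the opening and the grip force at its end, in the units of the state.
- bot.read_state(): the state, without advancing time (a new reading comes with each control period).
- bot.capture(name): name is "scene" or "top" or "wrist"; returns the picture (400x640x3 uint8, blue, green, red); there is no depth.
- bot.camera_model(name): a dict with "intrinsics" (3x3 intrinsics, pixels), "R" (3x3) and "t" (3): a world point X has camera coordinates R X + t. Camera axes: x right, y down, z forward; pixel columns grow to the right and rows downward; lengths in m; the calibration is good to about 2 mm. A picture is of the moment at which its call begins: read the wrist's pose just before it. camera_model takes no time and is no camera call; for the wrist camera it gives the pose at the moment of the call.
- bot.hand_in(): hands the job in; it is judged then, once.
The state is a dict: "time_s": time; "joint_positions": joint angles; "qvel": joint speeds; "tau": joint torques, N m; "position": TCP position; "tcp_rot": TCP orientation; "force": force on the tool from outside, world axes, zero at the start; "moment": the same for the moment, N m; "opening": opening from 0.0 (shut) to 1.0 (fully open); "grasp_force": force on a finger pad.
Only numpy, scipy, OpenCV 4.12 (cv2) and the standard library are available. Lean on these libraries where they do the work, as an engineer would, in place of code of your own. Each camera call takes 0.05 s, during which the arm holds its last target. There are 200 camera calls.

TASK

The kiln has tripped out: on its control box (the box with the sliding dust shutter, not the timer box with the open square well) push the shutter fully open with a fingertip, reach down into the round well and press the sunken reset key right down without forcing it, holding it down for a good second. Then let the key come up and push the shutter fully shut again to keep the clay dust out. Only push and press, never pinch the shutter's tab or pick anything up, and leave the timer's key and the pots and tools around alone.

Things in the scene. Friction and masses are not known exactly. Their poses are not given: they have to be found in the camera images.
- kiln_box: Kiln control box, grey, fixed to the table, 180 (along its x) x 110 (y) x 60 mm tall, with an aluminium sliding dust shutter on its top and a ROUND well under that shutter. Origin: centre of its underside, on the table; x is the long axis, along which the shutter opens (roughly away from the robot, yaw within 0.4 rad), z up. Shutter plate: 66 (x) x 70 (y) x 3 mm, lying on the box top.
- well_mouth (a point): Centre of the mouth of the round well, level with the box top (60 mm above the table), 42 mm to -x of the box's origin. The well is 58 mm in diameter and 34 mm deep; straight walls.
- reset_key_top (a point): Centre of the top face of the sunken reset key: a black round key 34 mm in diameter in the middle of the well, its top 22 mm below the well's mouth when not pressed. It moves straight down.
- reset_key (a joint): How far the reset key is pressed: 0 up, 0.006 m fully down. Sprung: about 1.2 N to start it, 4 N fully down; it comes back up by itself.
- shutter (a joint): How far the dust shutter is open: 0 fully shut (covers the well), 0.070 m fully open against its stop (well wholly clear). It slides along the box's +x with about 1.5 N of friction and stays where left; starts shut or partly open, up to 0.03.
- tab_center (a point): Centre of the shutter's upright tab, moving with the shutter. The tab is a plain flat wall 12 mm thick (x) x 60 mm wide (y) x 25 mm tall, standing on the shutter plate at its +x end (tab centre 26 mm to +x of the plate's centre); its foot is 63 mm and its top 88 mm above the table. Push its -x face to open, its +x face to shut.
- timer_box: Glaze-mixer timer box, the same grey casing and size (180 x 110 x 60 mm), fixed, but with an open SQUARE well (58 mm) and no shutter; not to be operated. Origin: centre of its underside.
- timer_key (a joint): How far the square key in the timer box is pressed (0 up, 0.006 m down); leave it alone.
- mug: Bystander: black mug, 76 mm across, 80 mm tall, with a handle. Origin: its underside; loose, leave it alone.
- tumbler: Bystander: small pale clay tumbler, 56 mm across, 70 mm tall, between the two boxes. Origin: its underside; loose, leave it alone.
- goblet: Bystander: clay goblet on a stem, 72 mm across, 120 mm tall, beyond the boxes. Origin: its underside; loose, leave it alone.
- bowl: Bystander: pale clay bowl, 110 mm across, 50 mm tall. Origin: its underside; loose, leave it alone.
- glaze_jar: Bystander: glaze jar, 68 mm across, 85 mm tall. Origin: its underside; loose, leave it alone.
- brush: Bystander: brush lying along x, about 200 mm long. Origin: its underside; loose, leave it alone.
- test_tile: Bystander: flat clay tile 70 x 60 x 9 mm. Origin: its underside; loose, leave it alone.
- wood_rib: Bystander: flat wooden rib 100 x 50 x 8 mm. Origin: its underside; loose, leave it alone.

How it is judged:
By the outcome, as a careful person would: the job done as asked, in the order asked, and still so for the second after the job is handed in, with the robot touching nothing.
It also fails if it takes over 51 s, if anything falls off the work surface, if the arm or the gripper's body presses on something with over 40 N, if the wrist force passes 120 N, or if a joint passes its speed limit or range.

## Working session

There is one attempt and no reset: what is moved stays moved. The work goes in short steps, Python scripts to look and compute and a tool call to move; the robot and the scene stay as the last step left them, time stands still between calls to the robot, and variables do not carry over. Pictures are saved under pics/ and viewed, at most 10 in all, crops included, and the job is handed in when it is done.

Besides the shell and the picture viewer there is one more tool, called as name([rows], argument=value, ...), one row to a line, values as JSON. apply_moves: Moves the arm, as the interface text tells. Its arguments: {"type":"object","properties":{"steps":{"type":"array","items":{"type":"array","items":{"type":"array","items":{"type":"number"}}}}},"required":["steps"]}

```bash
mkdir -p pics; python3 - <<'E'
from rig import bot
import cv2,numpy as np
s=bot.read_state(); print(s['time_s'],s['position'],np.round(s['tcp_rot'],3),s['opening'])
for n in("scene","top"):
    cv2.imwrite(f"pics/{n}0.png",bot.capture(n)); m=bot.camera_model(n); print(n,np.round(m['intrinsics'],1).tolist(),np.round(m['R'],3).tolist(),np.round(m['t'],3))
E
```

```text
0.0 [ 0.21409988 -0.58643871  0.23256822] [[ 0.939  0.343 -0.   ]
 [ 0.343 -0.939  0.002]
 [ 0.    -0.002 -1.   ]] 1.0005355078250322
scene [[416.9, 0.0, 314.3], [0.0, 416.9, 204.2], [0.0, 0.0, 1.0]] [[0.716, 0.698, 0.005], [0.46, -0.466, -0.756], [-0.526, 0.543, -0.655]] [-0.447 -0.212  1.671]
top [[457.2, 0.0, 317.3], [0.0, 457.2, 199.1], [0.0, 0.0, 1.0]] [[-0.028, -1.0, -0.005], [-0.984, 0.028, -0.174], [0.174, -0.0, -0.985]] [0.014 0.626 1.491]
```

View pics/top0.png

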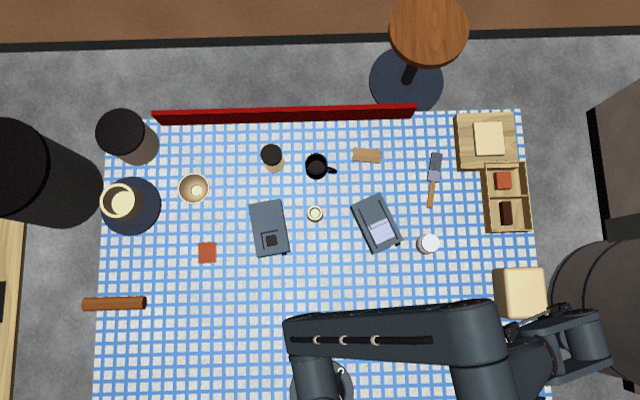

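View pics/scene0.png

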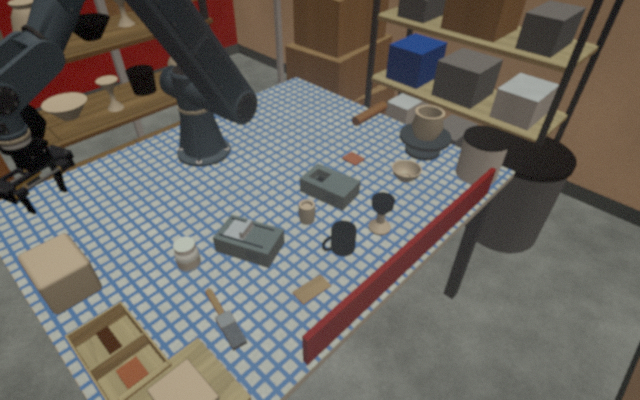

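The top view shows the kiln box at about (376,223) with its bright shutter at (381,232). The timer box is at (269,229), the tumbler at (315,213), the jar at (428,243) and the mug at (317,167). Next I zoom in.

```bash
cat > h.py <<'E'
from rig import bot
import cv2,numpy as np
def cast(m,uv,z):
    K,R,t=(np.array(m[k]) for k in("intrinsics","R","t"))
    d=R.T@np.linalg.solve(K,[uv[0],uv[1],1]); c=-R.T@t.ravel()
    return c+d*(z-c[2])/d[2]
def proj(m,X):
    p=np.array(m["intrinsics"])@(np.array(m["R"])@X+np.ravel(m["t"])); return p[:2]/p[2]
E
python3 - <<'E'
from h import *
a=cv2.imread("pics/top0.png")[183:263,336:446]; b=cv2.imread("pics/scene0.png")[205:275,200:300]
a=cv2.resize(a,None,fx=7,fy=7,interpolation=2)
cv2.imwrite("pics/c0.png",a)
m=bot.camera_model("top")
for uv in((376,223),(388,250),(363,197)): print(cast(m,uv,.06))
for n,uv in(("tumbler",(315,213)),("jar",(428,243)),("mug",(317,167))): print(n,cast(m,uv,.07))
E
```

```text
[ 0.53912817 -0.19729384  0.06      ]
[ 0.44839762 -0.23240073  0.06      ]
[ 0.62844439 -0.15792377  0.06      ]
tumbler [0.5771275  0.00519919 0.07      ]
jar [ 0.4670227  -0.36350112  0.07      ]
mug [ 0.73433435 -0.00579394  0.07      ]
```

View pics/c0.png

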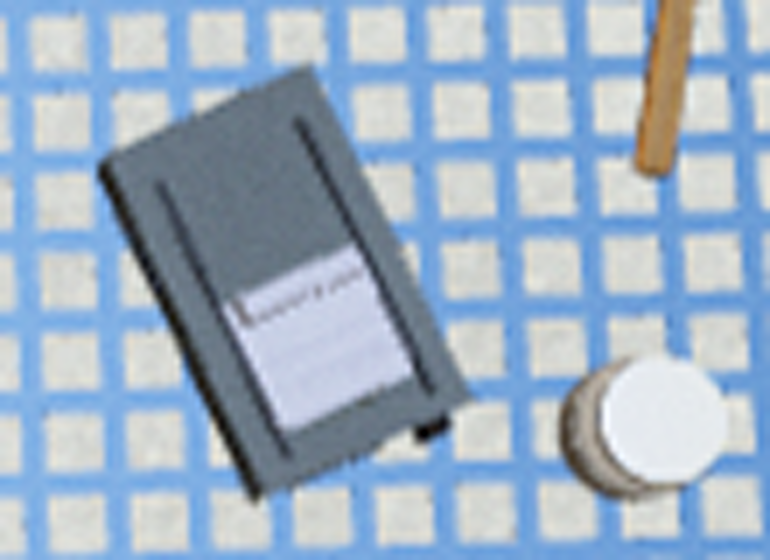

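The crop shows the kiln box at yaw of about 22°. Its shutter is nearly shut, with the tab's upright edge near crop (300,280). I'll move above it and look with the wrist camera.

apply_moves([
  [[2, -1.2, 0, 0, 0, 0, -1], [6, -3.5, 0, 0, 0, 0, -1], [10.5, -6, 0, 0, 0, 0, -1], [15, -8.7, 0, 0, 0, 0, -1], [20, -11.5, 0, 0, 0, 0, -1], [25, -14.3, 0, 0, 0, 0, -1], [30, -17.2, 0, 0, 0, 0, -1], [34.5, -20, 0, 0, 0, 0, -1], [38.5, -22.3, 0, 0, 0, 0, -1], [41.5, -24, 0, 0, 0, 0, -1], [43, -25, 0, 0, 0, 0, -1], [43.8, -25.4, 0, 0, 0, 0, -1], [43.8, -25.4, 0, 0, 0, 0, -1], [43.8, -25.4, 0, 0, 0, 0, -1]],
])

```text
time_s: 1.85
position: [0.5381, -0.1993, 0.2335]
tcp_rot: [[0.94, 0.341, -0.0], [0.341, -0.94, -0.0], [-0.0, 0.0, -1.0]]
force: [-0.3, 0.4, 0.5]
opening: 0.005
grasp_force: 0.0
```

```bash
python3 - <<'E'
from h import *
s=bot.read_state(); print(s['time_s'],s['position'],np.round(s['tcp_rot'],3).tolist(),s['opening'],s['force'])
m=bot.camera_model("wrist"); a=bot.capture("wrist"); cv2.imwrite("pics/w1.png",a)
import pickle; pickle.dump(m,open("w1.pkl","wb"))
print(np.round(m['R'],3).tolist(), -np.array(m['R']).T@np.ravel(m['t']))
E
```

```text
1.85 [ 0.53805    -0.19927521  0.2334991 ] [[0.94, 0.341, -0.0], [0.341, -0.94, -0.0], [-0.0, 0.0, -1.0]] 0.004699623950636182 [-0.27564911  0.44214429  0.45585845]
[[0.341, -0.94, -0.001], [-0.907, -0.329, 0.262], [-0.247, -0.089, -0.965]] [ 0.60595589 -0.17572165  0.38465481]
```

View pics/w1.png

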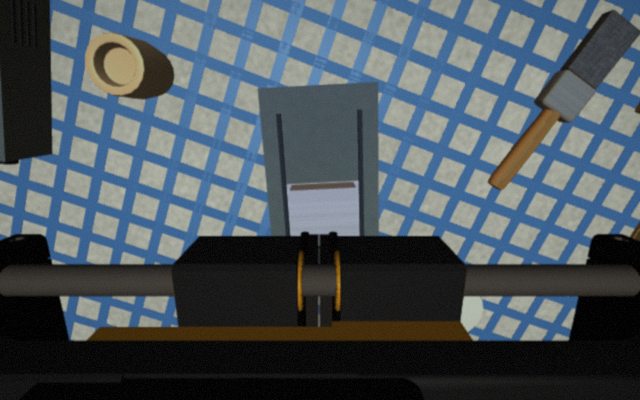

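The wrist view shows the box's +x edge from (260,88) to (377,83), rails at columns 278 and 361, and the tab's near face at rows 184–190. The fingers hide the rest.

```bash
python3 - <<'E'
from h import *
import pickle
m=pickle.load(open("w1.pkl","rb"))
a=cv2.imread("pics/w1.png")
g=a[:,320].astype(int); print([ (r,g[r].tolist()) for r in range(174,236,3)])
mt=bot.camera_model("top"); t=cv2.imread("pics/top0.png")
for uv in((260,88),(377,83),(272,235),(378,235)): print("edge",cast(m,uv,.06))
for uv in((290,184),(355,183)): print("foot",cast(m,uv,.063))
for uv in((289,190),(357,189)): print("190",cast(m,uv,.063),cast(m,uv,.088))
for c in((102,160),(308,68),(474,400),(255,500)): print("top",cast(mt,(c[0]/7+336-.4,c[1]/7+183-.4),.06))
for c in((283,430),(418,375)): print("plate-",cast(mt,(c[0]/7+336-.4,c[1]/7+183-.4),.063))
for c in((222,303),(350,245)): print("tabtop+",cast(mt,(c[0]/7+336-.4,c[1]/7+183-.4),.088))
cv2.imwrite("pics/c1.png",cv2.resize(a[70:245,240:400],None,fx=4,fy=3.4))
E
```

```text
[(174, [90, 86, 76]), (177, [92, 87, 78]), (180, [91, 90, 77]), (183, [110, 105, 107]), (186, [67, 77, 85]), (189, [138, 128, 127]), (192, [170, 153, 145]), (195, [175, 158, 150]), (198, [174, 157, 149]), (201, [175, 158, 150]), (204, [181, 163, 152]), (207, [172, 155, 148]), (210, [177, 162, 154]), (213, [176, 161, 151]), (216, [170, 153, 145]), (219, [174, 161, 152]), (222, [172, 158, 152]), (225, [174, 161, 153]), (228, [168, 156, 147]), (231, [173, 159, 152]), (234, [97, 88, 85])]
edge [ 0.60460966 -0.11909967  0.06      ]
edge [ 0.64496197 -0.21779909  0.06      ]
edge [ 0.47217788 -0.17324467  0.06      ]
edge [ 0.50914549 -0.27518114  0.06      ]
foot [ 0.52974394 -0.17350977  0.063     ]
foot [ 0.55221414 -0.232577    0.063     ]
190 [ 0.52372678 -0.17450923  0.063     ] [ 0.53011788 -0.17460346  0.088     ]
190 [ 0.54730812 -0.23661099  0.063     ] [ 0.5518664  -0.23187848  0.088     ]
top [ 0.60082065 -0.11355902  0.06      ]
top [ 0.64290976 -0.21463908  0.06      ]
top [ 0.48079761 -0.28494691  0.06      ]
top [ 0.43665379 -0.17907084  0.06      ]
plate- [ 0.46894588 -0.19351508  0.063     ]
plate- [ 0.49311021 -0.25863561  0.063     ]
tabtop+ [ 0.52709993 -0.16485176  0.088     ]
tabtop+ [ 0.55270942 -0.22607419  0.088     ]
```

View pics/c1.png

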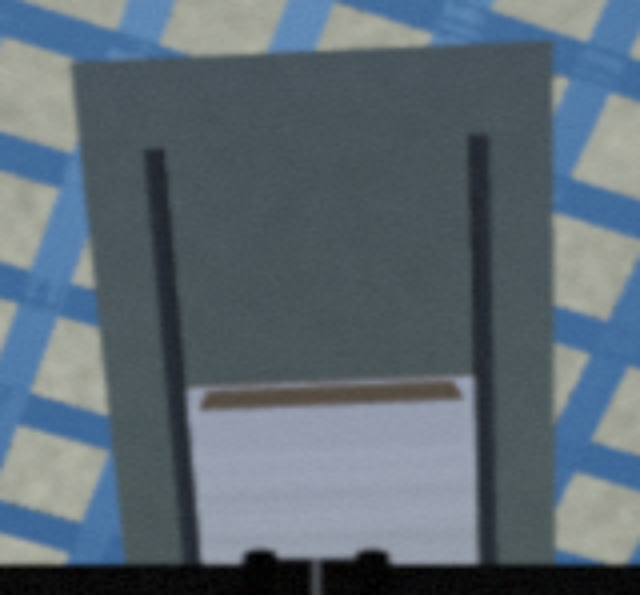

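apply_moves([
  [[-1.5, 0.2, 1, 0, 0, -1.2, -1], [-3.8, 0.4, 3, 0, 0, -2.4, -1], [-3.8, 0.4, 6, 0, 0, -2.4, -1], [-3.8, 0.4, 9, 0, 0, -2.4, -1], [-3.8, 0.4, 11.5, 0, 0, -2.4, -1], [-3.8, 0.4, 13.5, 0, 0, -2.4, -1], [-3.8, 0.4, 14.6, 0, 0, -2.4, -1], [-3.8, 0.4, 15, 0, 0, -2.4, -1], [-3.8, 0.4, 15, 0, 0, -2.4, -1], [-3.8, 0.4, 15, 0, 0, -2.4, -1]],
])

```text
time_s: 3.15
position: [0.5048, -0.2155, 0.0843]
tcp_rot: [[0.924, 0.382, 0.001], [0.382, -0.924, -0.001], [0.001, 0.001, -1.0]]
force: [0.1, 0.4, -0.9]
opening: 0.006
grasp_force: 0.0
```

```bash
python3 - <<'E'
from h import *
a=bot.capture("wrist"); b=bot.capture("scene")
cv2.imwrite("pics/w2.png",np.vstack([a[:260],cv2.resize(b[195:285,190:310],(640,300))[:, :]]))
E
```

```text
(no output)
```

View pics/w2.png

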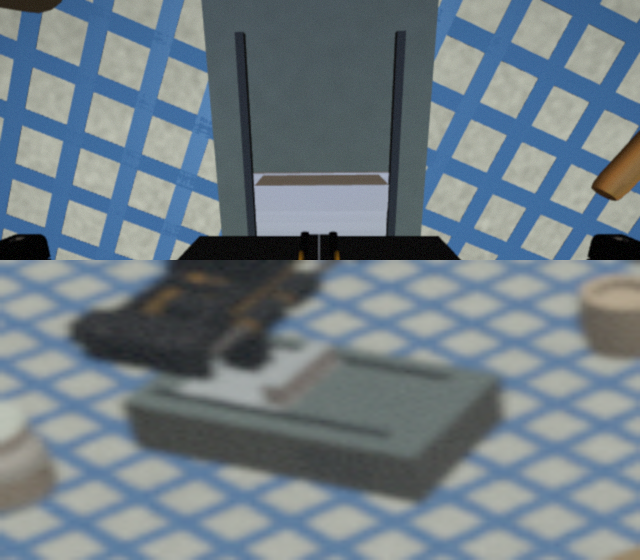

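Finger and tab are aligned: rails at columns 245 and 392, tips centred at 319, with the fingertip behind the tab. Now I push the shutter open.

apply_moves([
  [[0.6, 0, 0, 0, 0, 0, -1], [1.2, 0, 0, 0, 0, 0, -1], [1.6, 0, 0, 0, 0, 0, -1], [2, 0, 0, 0, 0, 0, -1], [2.5, 0, 0, 0, 0, 0, -1], [3, 0, 0, 0, 0, 0, -1], [3.5, 0, 0, 0, 0, 0, -1], [4, 0, 0, 0, 0, 0, -1], [4.5, 0, 0, 0, 0, 0, -1], [5, 0, 0, 0, 0, 0, -1], [5.5, 0, 0, 0, 0, 0, -1], [6, 0, 0, 0, 0, 0, -1], [6.5, 0, 0, 0, 0, 0, -1], [7, 0, 0, 0, 0, 0, -1], [7.2, 0, 0, 0, 0, 0, -1], [7.4, 0, 0, 0, 0, 0, -1], [7.4, 0, 0, 0, 0, 0, -1]],
])

```text
time_s: 5.38
position: [0.5729, -0.1869, 0.0835]
tcp_rot: [[0.924, 0.382, 0.0], [0.382, -0.924, 0.0], [0.0, 0.0, -1.0]]
force: [-1.2, -0.1, -0.1]
opening: 0.0
grasp_force: 0.3
```

apply_moves([
  [[0.1, 0, 0, 0, 0, 0, -1], [0.2, 0, 0, 0, 0, 0, -1], [0.2, 0, 0, 0, 0, 0, -1]],
])

```text
time_s: 5.75
position: [0.5745, -0.1862, 0.0834]
tcp_rot: [[0.924, 0.382, -0.0], [0.382, -0.924, 0.0], [-0.0, -0.0, -1.0]]
force: [-0.2, 0.1, -0.8]
opening: 0.004
grasp_force: 0.6
```

apply_moves([
  [[0.1, 0, 0, 0, 0, 0, -1], [0.2, 0, 0, 0, 0, 0, -1], [0.2, 0, 0, 0, 0, 0, -1]],
])

```text
time_s: 6.12
position: [0.5753, -0.1859, 0.0835]
tcp_rot: [[0.924, 0.382, -0.003], [0.382, -0.924, -0.001], [-0.003, -0.0, -1.0]]
force: [-4.6, -2.2, 0.7]
opening: 0.006
grasp_force: 2.6
```

apply_moves([
  [[0.1, 0, 0, 0, 0, 0, -1], [0.15, 0, 0, 0, 0, 0, -1], [0.15, 0, 0, 0, 0, 0, -1]],
])

```text
time_s: 6.5
position: [0.5753, -0.1858, 0.0834]
tcp_rot: [[0.924, 0.383, -0.005], [0.383, -0.924, -0.001], [-0.005, -0.001, -1.0]]
force: [-7.4, -4.6, 1.3]
opening: 0.003
grasp_force: 4.4
```

The shutter is against its stop: the force has risen to about 9 N and movement has ceased. I'll back off to over the well and look.

apply_moves([
  [[-0.5, 0, 0, 0, 0, 0, -1], [-2, 0, -0.5, 0, 0, 0, -1], [-4, 0, -1.5, 0, 0, 0, -1], [-6, 0, -1.5, 0, 0, 0, -1], [-7.5, 0, -1.5, 0, 0, 0, -1], [-8.3, 0, -1.5, 0, 0, 0, -1], [-8.3, 0, -1.5, 0, 0, 0, -1], [-8.3, 0, -1.5, 0, 0, 0, -1]],
])

```text
time_s: 7.5
position: [0.5015, -0.2166, 0.0985]
tcp_rot: [[0.924, 0.382, 0.001], [0.382, -0.924, -0.0], [0.0, 0.0, -1.0]]
force: [0.2, -0.2, 0.2]
opening: 0.005
grasp_force: 0.0
```

```bash
python3 - <<'E'
from h import *
s=bot.read_state(); print(s['time_s'],s['position'])
a=bot.capture("wrist"); b=bot.capture("scene"); c=bot.capture("top")
cv2.imwrite("pics/w3.png",np.vstack([a[:260],np.hstack([cv2.resize(b[200:280,200:290],(320,284)),cv2.resize(c[190:260,345:424],(320,284))])]))
m=bot.camera_model("wrist")
tip=s['position']+0.011*np.array(s['tcp_rot'])[:,2]; print(proj(m,tip))
E
```

```text
7.5 [ 0.50154777 -0.21660927  0.09848738]
[317.31300012 252.34513685]
```

View pics/w3.png

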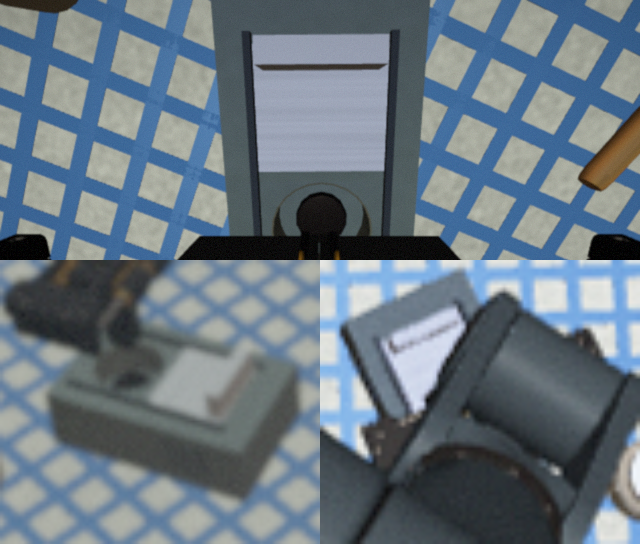

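The shutter is fully open and the round well is clear. The black key is at (321,213) and the well's far rim is near row 183, just ahead of the tips.

```bash
python3 - <<'E'
from h import *
m=bot.camera_model("wrist"); s=bot.read_state(); R=np.array(s['tcp_rot'])
for n,uv,z in(("key+x",(321,193),.038),("rim+x",(321,183),.06),("keyL",(297,213),.038),("keyR",(347,213),.038)):
    print(n,1000*(R.T@(cast(m,uv,z)-s['position']))[:2])
E
```

```text
key+x [19.30243189  2.44878201]
rim+x [30.65615724  2.30191738]
keyL [  5.82325144 -13.25667451]
keyR [ 5.79900013 19.4889382 ]
```

apply_moves([
  [[0.1, 0.25, 0, 0, 0, 0, -1], [0.1, 0.25, 1.2, 0, 0, 0, -1], [0.1, 0.25, 2.4, 0, 0, 0, -1], [0.1, 0.25, 3.6, 0, 0, 0, -1], [0.1, 0.25, 4.3, 0, 0, 0, -1], [0.1, 0.25, 4.7, 0, 0, 0, -1], [0.1, 0.25, 4.9, 0, 0, 0, -1], [0.1, 0.25, 5.1, 0, 0, 0, -1], [0.1, 0.25, 5.25, 0, 0, 0, -1], [0.1, 0.25, 5.25, 0, 0, 0, -1]],
])

```text
time_s: 8.9
position: [0.503, -0.2184, 0.0463]
tcp_rot: [[0.924, 0.382, 0.0], [0.382, -0.924, -0.0], [0.0, 0.0, -1.0]]
force: [-1.0, -0.3, 2.4]
opening: 0.004
grasp_force: 1.2
```

apply_moves([
  [[0, 0, 0.1, 0, 0, 0, -1], [0, 0, 0.2, 0, 0, 0, -1], [0, 0, 0.2, 0, 0, 0, -1]],
])

```text
time_s: 9.28
position: [0.503, -0.2184, 0.0441]
tcp_rot: [[0.924, 0.382, -0.0], [0.382, -0.924, -0.0], [-0.0, -0.0, -1.0]]
force: [-1.0, -0.1, 3.3]
opening: 0.004
grasp_force: 1.7
```

apply_moves([
  [[0, 0, 0.1, 0, 0, 0, -1], [0, 0, 0.15, 0, 0, 0, -1], [0, 0, 0.15, 0, 0, 0, -1]],
])

```text
time_s: 9.65
position: [0.503, -0.2184, 0.0433]
tcp_rot: [[0.924, 0.382, 0.0], [0.382, -0.924, -0.0], [0.0, 0.0, -1.0]]
force: [-1.8, 0.8, 9.3]
opening: 0.003
grasp_force: 4.6
```

apply_moves([
  [[0, 0, 0.05, 0, 0, 0, -1], [0, 0, 0.05, 0, 0, 0, -1]],
])

```text
time_s: 9.9
position: [0.503, -0.2184, 0.0432]
tcp_rot: [[0.924, 0.382, 0.0], [0.382, -0.924, -0.0], [0.0, 0.0, -1.0]]
force: [-2.3, 1.4, 11.7]
opening: 0.005
grasp_force: 6.2
```

The key has bottomed: the force jumped to about 10 N and travel stopped. I'll hold it, release, and go over the tab.

apply_moves([
  [[0, 0, -0.05, 0, 0, 0, -1], [0, 0, -0.05, 0, 0, 0, -1], [0, 0, -0.05, 0, 0, 0, -1], [0, 0, -0.05, 0, 0, 0, -1], [0, 0, -0.05, 0, 0, 0, -1], [0, 0, -0.05, 0, 0, 0, -1], [0, 0, -0.05, 0, 0, 0, -1], [0, 0, -0.05, 0, 0, 0, -1], [0, 0, -0.05, 0, 0, 0, -1], [0, 0, -0.05, 0, 0, 0, -1], [0, 0, -0.05, 0, 0, 0, -1], [0, 0, -0.05, 0, 0, 0, -1], [0, 0, -0.05, 0, 0, 0, -1]],
])

```text
time_s: 11.52
position: [0.503, -0.2184, 0.0433]
tcp_rot: [[0.924, 0.382, 0.0], [0.382, -0.924, -0.0], [0.0, 0.0, -1.0]]
force: [-1.3, 1.0, 9.8]
opening: 0.006
grasp_force: 4.6
```

apply_moves([
  [[0, 0, -0.4, 0, 0, 0, -1], [0, 0, -1, 0, 0, 0, -1], [0, 0, -2.5, 0, 0, 0, -1], [0, 0, -4.5, 0, 0, 0, -1], [0, 0, -6.5, 0, 0, 0, -1], [0, 0, -8.3, 0, 0, 0, -1], [0, 0, -8.5, 0, 0, 0, -1], [2, 0, -8.5, 0, 0, 0, -1], [5, 0, -8.5, 0, 0, 0, -1], [8, 0, -8.5, 0, 0, 0, -1], [11, 0, -8.5, 0, 0, 0, -1], [12.7, 0, -8.5, 0, 0, 0, -1], [12.7, 0, -8.5, 0, 0, 0, -1], [12.7, 0, -8.5, 0, 0, 0, -1]],
])

```text
time_s: 13.28
position: [0.6193, -0.1699, 0.127]
tcp_rot: [[0.924, 0.382, -0.002], [0.382, -0.924, 0.001], [-0.002, -0.001, -1.0]]
force: [0.2, -0.4, -0.5]
opening: 0.007
grasp_force: 0.0
```

```bash
python3 - <<'E'
from h import *
s=bot.read_state(); print(s['time_s'],s['position'])
b=bot.capture("scene"); c=bot.capture("top")
cv2.imwrite("pics/w4.png",np.hstack([cv2.resize(b[195:275,195:295],(400,320)),cv2.resize(c[190:260,340:424],(384,320))]))
E
```

```text
13.275 [ 0.61928869 -0.16985829  0.12696132]
```

View pics/w4.png

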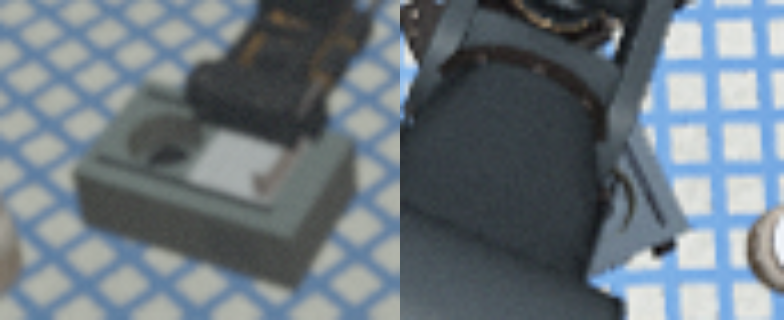

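The tab is still at its open stop, and the arm is beyond it with about 16 mm of clearance. Now I descend and push it shut.

apply_moves([
  [[0, -0.2, 1, 0, 0, 0, -1], [0, -0.2, 2.2, 0, 0, 0, -1], [0, -0.2, 3.4, 0, 0, 0, -1], [0, -0.2, 4.2, 0, 0, 0, -1], [0, -0.2, 4.25, 0, 0, 0, -1], [-0.5, -0.2, 4.25, 0, 0, 0, -1], [-1.1, -0.2, 4.25, 0, 0, 0, -1], [-1.5, -0.2, 4.25, 0, 0, 0, -1], [-2, -0.2, 4.25, 0, 0, 0, -1], [-2.6, -0.2, 4.25, 0, 0, 0, -1], [-3.2, -0.2, 4.25, 0, 0, 0, -1], [-3.8, -0.2, 4.25, 0, 0, 0, -1], [-4.4, -0.2, 4.25, 0, 0, 0, -1], [-5, -0.2, 4.25, 0, 0, 0, -1], [-5.6, -0.2, 4.25, 0, 0, 0, -1], [-6.2, -0.2, 4.25, 0, 0, 0, -1], [-6.8, -0.2, 4.25, 0, 0, 0, -1], [-7.4, -0.2, 4.25, 0, 0, 0, -1], [-8, -0.2, 4.25, 0, 0, 0, -1], [-8.1, -0.2, 4.25, 0, 0, 0, -1]],
])

```text
time_s: 15.88
position: [0.544, -0.1991, 0.0849]
tcp_rot: [[0.924, 0.381, -0.001], [0.381, -0.924, 0.0], [-0.001, -0.001, -1.0]]
force: [1.8, 0.0, -0.2]
opening: 0.004
grasp_force: 0.8
```

apply_moves([
  [[-0.1, 0, 0, 0, 0, 0, -1], [-0.2, 0, 0, 0, 0, 0, -1], [-0.3, 0, 0, 0, 0, 0, -1], [-0.3, 0, 0, 0, 0, 0, -1]],
])

```text
time_s: 16.38
position: [0.5422, -0.1999, 0.085]
tcp_rot: [[0.924, 0.382, 0.0], [0.382, -0.924, 0.0], [0.001, -0.0, -1.0]]
force: [2.1, 0.9, -1.1]
opening: 0.001
grasp_force: 1.5
```

apply_moves([
  [[-0.1, 0, 0, 0, 0, 0, -1], [-0.2, 0, 0, 0, 0, 0, -1], [-0.2, 0, 0, 0, 0, 0, -1]],
])

```text
time_s: 16.75
position: [0.542, -0.2, 0.0851]
tcp_rot: [[0.925, 0.38, 0.004], [0.38, -0.925, 0.001], [0.004, 0.001, -1.0]]
force: [7.9, 4.8, -1.4]
opening: 0.003
grasp_force: 4.3
```

apply_moves([
  [[-0.1, 0, 0, 0, 0, 0, -1], [-0.2, 0, 0, 0, 0, 0, -1], [-0.2, 0, 0, 0, 0, 0, -1]],
])

```text
time_s: 17.12
position: [0.5419, -0.2001, 0.0852]
tcp_rot: [[0.925, 0.379, 0.008], [0.379, -0.925, 0.002], [0.008, 0.001, -1.0]]
force: [11.1, 7.2, -4.3]
opening: 0.006
grasp_force: 6.8
```

apply_moves([
  [[0.5, 0, 0, 0, 0, 0, -1], [1.5, 0, 0, 0, 0, 0, -1], [2.5, 0, -1, 0, 0, 0, -1], [2.5, 0, -4, 0, 0, 0, -1], [2.5, 0, -8, 0, 0, 0, -1], [-2, 0, -12, 0, 0, 0, -1], [-6, 0, -16, 0, 0, 0, -1], [-9, 0, -18, 0, 0, 0, -1], [-11, 0, -18, 0, 0, 0, -1], [-11, 0, -18, 0, 0, 0, -1], [-11, 0, -18, 0, 0, 0, -1]],
])

```text
time_s: 18.5
position: [0.4368, -0.2433, 0.2641]
tcp_rot: [[0.924, 0.382, -0.001], [0.382, -0.924, 0.002], [-0.0, -0.002, -1.0]]
force: [0.6, -0.3, 0.6]
opening: 0.007
grasp_force: 0.0
```

```bash
python3 - <<'E'
from h import *
import pickle
s=bot.read_state(); print(s['time_s'],s['position'])
m=bot.camera_model("wrist"); pickle.dump(m,open("w5.pkl","wb"))
a=bot.capture("wrist"); b=bot.capture("scene"); cv2.imwrite("pics/wr5.png",a)
cv2.imwrite("pics/w5.png",np.vstack([a[:260],cv2.resize(b[195:275,180:308],(640,340))[:300]]))
E
```

```text
18.5 [ 0.4368366  -0.24325376  0.26409311]
```

View pics/w5.png

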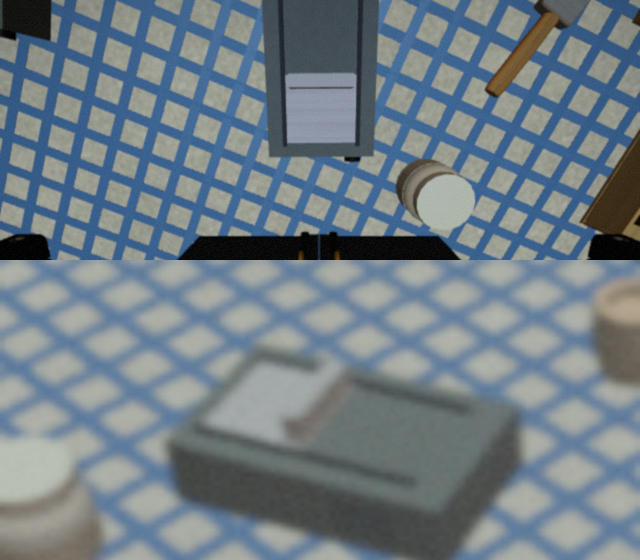

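The plate's edge is at row 143 and the box's edge at row 156, with the well covered. I expect 15 mm between them, so I'll check that.

```bash
python3 - <<'E'
from h import *
import pickle
m=pickle.load(open("w5.pkl","rb")); a=cv2.imread("pics/wr5.png").astype(int).sum(2)
ls=a[:,300:340].mean(1); print({r:int(ls[r]) for r in list(range(69,76))+list(range(139,160))})
ax=np.array([.9245,.381,0])
P=lambda r,z: cast(m,(320,r),z)@ax*1000
for e in(155.5,156.5,157.5): print("box",P(e,.06))
for e in(142.5,143.5,144.5): print("plate-",P(e,.063))
for e in(72,73): print("plate+",P(e,.063))
E
```

```text
{69: 235, 70: 233, 71: 237, 72: 282, 73: 376, 74: 439, 75: 451, 139: 462, 140: 466, 141: 462, 142: 410, 143: 291, 144: 240, 145: 241, 146: 242, 147: 244, 148: 242, 149: 243, 150: 242, 151: 240, 152: 241, 153: 244, 154: 243, 155: 248, 156: 286, 157: 349, 158: 368, 159: 371}
box 335.3742128221079
box 334.32284082840005
box 333.2698388970552
plate- 349.1832080240235
plate- 348.16138786223405
plate- 347.13799938072714
plate+ 417.4771062264698
plate+ 416.5573773164557
```

The gap measures 14.6 mm, so the shutter is fully shut.

```bash
python3 -c "
from rig import bot
print(bot.hand_in())"
```

```text
the job is handed in; nothing more can be done
None
```

The job is handed in: I pushed the shutter fully open, held the reset key fully down for over a second at about 10 N, then pushed the shutter fully shut, finishing at about 18.5 s of the 51 s allowed with the arm clear of everything.

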